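Lock the ash pot back under the fume duct

ROBOT

A 6-joint arm with a two-finger parallel gripper is mounted at the origin on the work surface. World frame = base frame: x ahead of the robot, y to its left, z up, the work surface at z = 0. Lengths are in m, angles in rad, forces in N, time in s.
With the tool pointing down it reaches from about 0.425 to 0.95 m from the base axis. Payload 3.5 kg.
Tool frame: the origin (TCP) lies at the very end of the fingers, on their centre line; the grasp point (between the pads) lies ctrl.grip_point_offset behind it (ctrl.grip_point_offset is the distance from the TCP to the grasp point, in m); z points along the fingers, y is the direction in which the jaws open and shut (so a half turn about z gives the same grasp; the last joint's range is limited). The gripper opens to 85 mm and grips with 20 to 120 N. Pads are 22 mm wide; open, the fingers measure 114 mm over their backs; the gripper's body (76 mm by 85 mm) begins 54 mm behind the grasp point. The pads swing forward as they close: fully open they stand 13 mm farther back than shut.
Start: joints at [-1.476, 0.286, 1.577, -0, 1.279, -0.15], TCP at [0.164, -0.655, 0.231] pointing down, gripper open.
Joint ranges: [-2.77, 2.77], [-0.9, 2.22], [0.21, 2.48], [-1.53, 4.67], [0.24, 2.81], [-2.84, 2.84]. Speed limits (rad/s): [2.79, 2.79, 3.14, 3.14, 3.14, 3.14].

INTERFACE

Orientations are given as a unit quaternion [x, y, z, w].
In Python, from plant import ctrl gives the robot as it stands.
- The arm moves only by the tool servo_tool, never from a script. Its argument "increments" is a list of rows, each a list of 5 numbers: the opening, from 0 (shut) to 1 (fully open), then the shift along the world's x, y, z in units of 40 mm (1.0 is 40 mm), then the turn about the world's z in units of 5 degrees (1.0 is 5 degrees). A call has exactly 10 rows; each row is the pose to reach, as a shift and turn from the pose measured when the call began; what a row does not reach only later rows make up. A row lasts 1/12 s, in which the tool goes at most 41.7 mm and 7.16 degrees, less where a joint would pass 70% of its speed; a pose out of reach is approached as far as the arm can. A call with a gripper value outside its range is refused whole. The fingers move at their own pace and stop on an object; "grip_force" is the grip in N (left out, the last holds). Time passes only in rows, so rows that repeat a pose let the fingers close, or fill a call up. It gives the time, the measured TCP pose, the force and the opening at its end, in the units of the state.
- ctrl.get_state(): the state, without advancing time (a new reading comes with each control period).
- ctrl.read_camera(name): name is "scene" or "top" or "wrist"; returns a dict with "frame" (400x640x3 uint8, red, green, blue), "K" (3x3 intrinsics, pixels), "extrinsics" (4x4, takes a point from camera to world coordinates). Camera axes: x right, y down, z forward; pixel columns grow to the right and rows downward; lengths in m; the calibration is good to about 2 mm. A picture is of the moment at which its call begins. There is no depth.
- ctrl.sign_off(): hands the job in, once; it reports no verdict.
Trained networks look in a picture, given as the dict that the camera call returned (one of the last four; its "shot" number tells which), for a name from the list of things; names that differ only in an ending like _2 or _b are one class to them, and where a whole thing is asked for, a point or a joint stands for the part that bears it (a point fixed in the world has none). Each returns a list of dicts, best first, with "conf" (0 to 1); they miss things now and then, are a little off and sometimes report something else, mostly with a low value. They report only what shows in the picture. A call takes as long as a camera call. They do not tell look-alikes from the thing itself.
- ctrl.masks_of(picture, query): "region" (400x640 bool, what is visible of it) and "extent" ([left, top, right, bottom] in pixels, round what is visible of it).
- ctrl.landmark_of(picture, query): "centre" ([row, column] in pixels: a listed point, or the origin of a listed thing).
The state is a dict: "time": time; "qpos": joint angles; "dq": joint speeds; "joint_efforts": joint torques, N m; "eef_pos": TCP position; "tcp_rot": TCP orientation; "contact_force": force on the tool from outside, world axes, zero at the start; "wrist_torque": the same for the moment, N m; "opening": opening from 0.0 (shut) to 1.0 (fully open).
Only numpy, scipy, OpenCV 4.12 (cv2) and the standard library are available. Lean on these libraries where they do the work, as an engineer would, in place of code of your own. Each camera call takes 0.05 s, during which the arm holds its last target. There are 200 camera calls.

TASK

Hang the emptied ash pot back under the tee of the fume extractor's duct: take it from the bench by its handle, push its mouth gently up into the collar, feeling for the three notches because the collar is never clocked quite square, then turn the pot anticlockwise as seen from above, up its ramps until the pins come against the stops. Do not force it, and leave the other things on the bench where they are. Let go once the pot hangs locked and level, its rim fully home.

Things in the scene. Friction and masses are not known exactly. Their poses are not given: they have to be found in the camera images.
- pot_handle (a point): centre of the black grip of the ash pot's handle: grip 92 mm long, 18 wide, 30 high, level, flat upright sides. x points along the handle away from the pot, z up. It lies 125 mm out from the pot's upright axis, 52 mm above its underside, 43 mm below its rim. The handle starts turned roughly to the robot's right.
- pot: the ash pot, 0.14 to 0.21 kg, upright on the bench; origin at the centre of its underside, x along the handle. Open aluminium pot 95 mm tall: body 90 mm across up to 60 mm, then a neck 72 mm across
- pot_mouth (a point): centre of the pot's mouth in the plane of the rim, axes as the pot's. Three round brass pins 6 mm thick stand out 7 mm from the neck, their centres 10 mm below the rim, at 60, 180 and 300 degrees about z from the handle's direction.
- collar (a point): centre of the underside of the bayonet collar, open side down under the duct's tee, 165 mm above the bench; z up; axes as the extractor's. 107 mm across outside, 76 mm bore (2 mm clear round the neck). Three notches 120 degrees apart and 21 degrees wide let the pins in; a yellow mark on the skirt stands over each. Pins under the flat face, not at a notch, stop the rim 7 mm above this point.
- collar_seal (a point): on the collar's axis, 17.5 mm above its underside: lower face of the sprung seal disc that the rim lifts (1 N, then 1.5 N per mm). A squarely clocked collar takes the pins when the handle points 166 degrees about z from this frame's x axis; the collar may be clocked up to 17 degrees either way, not measured: feel for it. Pins are through the notches once the rim is at this height.
- collar_home (a point): where the mouth's centre ends, on the axis 22 mm above the collar's underside. From the notches the pot turns anticlockwise seen from above: pins ride up 5 mm ramps, then a flat, to a hard stop 34 to 48 degrees on (41 from mid-notch). The seal then presses down with 8 N and friction keeps it locked. The other way the pins meet a wall at once. More than 120 N of contact on the collar (some 4 N m of twist) bends the pins.
- extractor: fume extractor, fixed: blue filter box 260 x 280 x 340 mm at the robot's right; 80 mm duct along its y axis, centre line 270 mm above the bench, from 285 mm on the -y side to a flared intake (108 mm across) 112 mm on the +y side; tee with the collar; a 30 mm post 115 mm behind the duct at y = -170 mm. Origin on the bench below that axis, z up.
- magnet: red welding magnet, 75 x 75 x 22 mm, lying on the bench near the robot; leave alone
- coupon: dark steel weld coupon, two plates in an L, 100 x 45 x 46 mm, near the robot; leave alone
- hammer: chipping hammer, 300 mm long, lying at the robot's right; leave alone
- brush: wire brush with wooden back, 270 mm long, at the robot's right; leave alone
- spray: blue spray can, 65 mm wide, 190 mm tall, upright at the far left, beside the duct's intake; leave alone
- rods: flat cardboard box of electrodes, 360 x 50 x 28 mm, at the left; leave alone
Things that resemble listed ones, but are neither listed nor needed, are in the scene too. What is shaped like the pot but red is not meant.

How it is judged:
By the outcome, as a careful person would: the job done as asked, in the order asked, and still so for the second after the job is handed in, with the robot touching nothing.
It also fails if it takes over 72 s, if anything falls off the work surface, if the arm or the gripper's body presses on something with over 40 N, if the wrist force passes 120 N, or if a joint passes its speed limit or range.

## Working session

There is one attempt and no reset: what is moved stays moved. The work goes in short steps, Python scripts to look and compute and a tool call to move; the robot and the scene stay as the last step left them, time stands still between calls to the robot, and variables do not carry over. Pictures are saved under pics/ and viewed, about 8 in all and at most 12, crops included, and the job is handed in when it is done.

Besides the shell and the picture viewer there is one more tool, called after "Emit:" in YAML: its name, and indented under it one key for each argument. servo_tool: Moves the arm, as the interface text tells. Its arguments: {"type":"object","properties":{"increments":{"type":"array"},"grip_force":{"type":"number"}},"required":["increments"]}

```bash
ls; mkdir -p pics
cat > h.py <<'E'
import numpy as np, cv2
from plant import ctrl
def px(p,P):
    T=np.linalg.inv(p["extrinsics"]); q=T[:3,:3]@np.array(P)+T[:3,3]; u=p["K"]@q; return u[:2]/u[2]
def ray(p,rc):
    d=np.linalg.inv(p["K"])@np.array([rc[1],rc[0],1.]); E=p["extrinsics"]; return E[:3,3],E[:3,:3]@d
def atz(p,rc,z):
    o,d=ray(p,rc); return o+d*(z-o[2])/d[2]
def tri(*prs):
    A=np.zeros((3,3));b=np.zeros(3)
    for p,rc in prs:
        o,d=ray(p,rc); d=d/np.linalg.norm(d); M=np.eye(3)-np.outer(d,d); A+=M;b+=M@o
    return np.linalg.solve(A,b)
def save(p,n): cv2.imwrite(f"pics/{n}.png",p["frame"][:,:,::-1])
E
python3 - <<'E'
from h import *
s=ctrl.get_state(); print(s['time'],s['eef_pos'],s['tcp_rot'],ctrl.grip_point_offset)
ps={n:ctrl.read_camera(n) for n in("scene","top","wrist")}
for n,p in ps.items():
    save(p,n+"0"); print(n,p["extrinsics"][:3,3].round(3))
    for q in("pot_handle","pot","pot_mouth","collar","collar_seal","extractor"):
        print(q,[(np.round(d["centre"]).tolist(),round(d["conf"],2)) for d in ctrl.landmark_of(p,q)[:3]])
cv2.imwrite("pics/all0.png",cv2.resize(np.vstack([ps["scene"]["frame"],ps["top"]["frame"]])[:,:,::-1],(480,600)))
E
```

```text
pics
0.0 [ 0.16355802 -0.6542113   0.22994987] [ 9.92518112e-01  1.22091903e-01  3.70992236e-05 -1.16725503e-03] 0.0187
scene [1.223 0.492 0.932]
pot_handle [([314.0, 248.0], 0.74), ([246.0, 392.0], 0.57)]
pot [([273.0, 426.0], 0.94), ([286.0, 262.0], 0.87), ([198.0, 280.0], 0.34)]
pot_mouth [([254.0, 432.0], 0.93), ([269.0, 258.0], 0.73), ([154.0, 254.0], 0.45)]
collar [([206.0, 283.0], 0.86), ([153.0, 254.0], 0.74)]
collar_seal [([198.0, 280.0], 0.87), ([204.0, 282.0], 0.68), ([253.0, 431.0], 0.56)]
extractor []
top [0.365 0.077 1.763]
pot_handle [([95.0, 324.0], 0.85), ([209.0, 258.0], 0.83), ([176.0, 349.0], 0.27)]
pot [([133.0, 340.0], 0.65), ([206.0, 220.0], 0.61)]
pot_mouth [([207.0, 214.0], 0.78), ([123.0, 341.0], 0.74)]
collar [([176.0, 350.0], 0.75)]
collar_seal [([178.0, 354.0], 0.81)]
extractor []
wrist [ 0.242 -0.636  0.373]
pot_handle []
pot []
pot_mouth []
collar []
collar_seal []
extractor []
```

View pics/scene0.png

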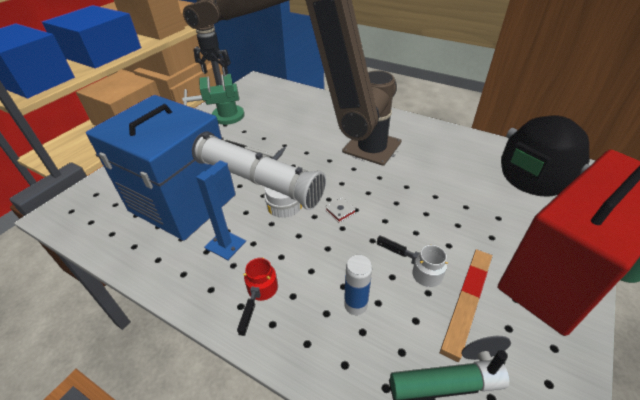

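View pics/top0.png

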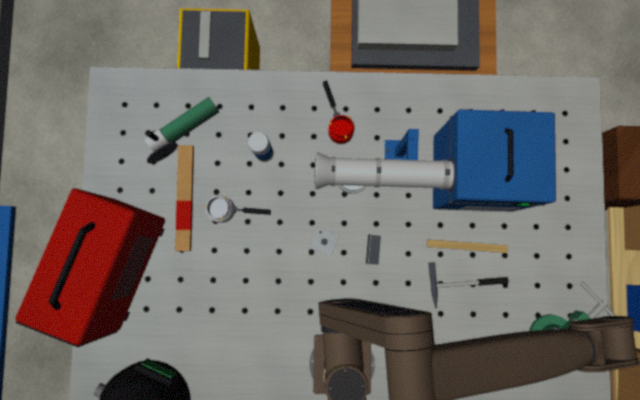

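The pot meant is the bare aluminium one: scene (426,273), top (220,206), with its handle grip at scene (392,246) and top (258,210). The red look-alike is at scene (262,286) and top (340,130). The collar is under the tee at scene (283,206) and top (352,178).

Run:
```python
from h import *
S=ctrl.read_camera("scene");T=ctrl.read_camera("top")
def best(p,q,near):
    L=[d for d in ctrl.landmark_of(p,q) if np.hypot(*(np.array(d["centre"])-near))<30]
    return L[0]["centre"] if L else None
for q,a,b,z in(("pot_handle",(246,392),(209,258),.052),("pot",(273,426),(206,220),0),("pot_mouth",(254,432),(207,214),.095),("collar",(206,283),(176,350),.165),("collar_seal",(200,281),(178,354),.1825)):
    x,y=best(S,q,a),best(T,q,b)
    print(q,"S@z",atz(S,x,z).round(3) if x is not None else 0,"T@z",atz(T,y,z).round(3) if y is not None else 0, "tri",tri((S,x),(T,y)).round(3) if x is not None and y is not None else 0)
# duct: edges in the top image at z=.27 ; print key pixels projected
for q in("extractor","spray","magnet","coupon","rods"):
  for n,p in(("S",S),("T",T)):
    m=ctrl.masks_of(p,q)[:1]
    if m: print(q,n,m[0]["conf"],m[0]["extent"])
print("duct ends T", atz(T,(171,316),.27), atz(T,(174,452),.27), "post", atz(T,(150,400),.0))
cv2.imwrite("pics/crop1.png",np.hstack([cv2.resize(S["frame"][220:300,360:460],None,fx=4,fy=4,interpolation=2),cv2.resize(T["frame"][140:220,300:400],None,fx=4,fy=4,interpolation=2)])[:,:,::-1])
```

```text
pot_handle S@z [0.498 0.289 0.052] T@z [0.506 0.288 0.052] tri [0.504 0.289 0.058]
pot S@z [0.515 0.417 0.   ] T@z [0.509 0.421 0.   ] tri [ 0.51   0.419 -0.004]
pot_mouth S@z [0.517 0.422 0.095] T@z [0.505 0.42  0.095] tri [0.506 0.422 0.083]
collar S@z [ 0.61  -0.009  0.165] T@z [ 0.606 -0.01   0.165] tri [ 0.607 -0.011  0.161]
collar_seal S@z [ 0.604 -0.031  0.182] T@z [ 0.604 -0.026  0.183] tri [ 0.605 -0.028  0.184]
extractor S 0.64 [88.4, 93.1, 327.4, 257.1]
extractor T 0.64 [313.8, 113.2, 555.9, 212.5]
spray S 0.66 [342.4, 252.5, 371.9, 317.2]
spray T 0.74 [247.9, 134.3, 270.9, 162.0]
magnet S 0.67 [328.5, 197.7, 358.5, 222.1]
magnet T 0.89 [307.6, 227.6, 338.9, 253.6]
coupon T 0.72 [363.9, 234.3, 382.0, 263.9]
rods S 0.88 [439.3, 249.1, 491.3, 362.1]
rods T 0.77 [177.0, 145.8, 194.0, 255.2]
duct ends T [0.60664267 0.09330945 0.27      ] [ 0.60520868 -0.30550094  0.27      ] post [ 0.72950786 -0.19408183  0.        ]
```

View pics/crop1.png

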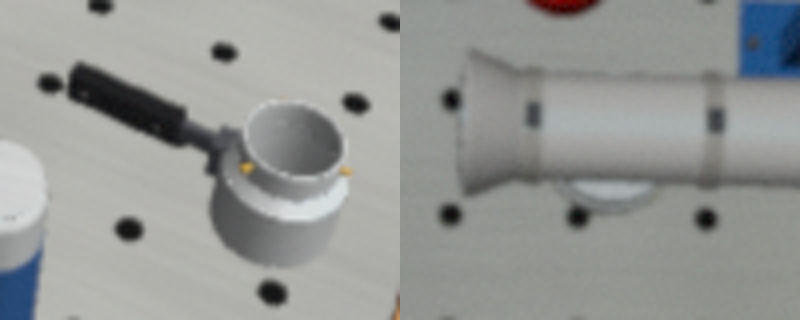

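The crop confirms it: bare aluminium pot with brass pins and a black handle; the collar shows just below the duct. Next I go round to the handle, turning anticlockwise so the wrist camera ends up on the side away from the pot.

Emit:
servo_tool:
  increments:
    - [1, 0.4, 0.6, 0.1, 1.27]
    - [1, 0.8, 1.2, 0.2, 2.54]
    - [1, 1.25, 1.75, 0.3, 3.8]
    - [1, 1.65, 2.35, 0.4, 5.1]
    - [1, 2.1, 2.9, 0.5, 6.35]
    - [1, 2.5, 3.5, 0.5, 7.6]
    - [1, 2.9, 4.1, 0.5, 8.9]
    - [1, 3.3, 4.7, 0.5, 10.2]
    - [1, 3.7, 5.3, 0.5, 11.4]
    - [1, 4.15, 5.9, 0.5, 12.7]
  grip_force: 100

```text
time: 2.98
eef_pos: [0.3301, -0.4176, 0.2515]
tcp_rot: [0.778, 0.628, -0.0, 0.0]
contact_force: [-0.3, -0.1, -0.4]
opening: 1.001
```

Emit:
servo_tool:
  increments:
    - [1, 0.2, 0.6, 0, 1.27]
    - [1, 0.4, 1.2, 0, 2.54]
    - [1, 0.6, 1.7, 0, 3.8]
    - [1, 0.8, 2.3, 0, 5.1]
    - [1, 1.0, 2.9, 0, 6.35]
    - [1, 1.1, 3.4, 0, 7.6]
    - [1, 1.3, 4.0, 0, 8.9]
    - [1, 1.5, 4.6, 0, 10.2]
    - [1, 1.7, 5.1, 0, 11.4]
    - [1, 1.9, 5.6, 0, 12.7]

```text
time: 3.82
eef_pos: [0.4063, -0.1925, 0.2518]
tcp_rot: [0.329, 0.944, -0.0, 0.001]
contact_force: [0.8, -0.3, 0.3]
opening: 1.002
```

Emit:
servo_tool:
  increments:
    - [1, 0.1, 0.6, 0, 1.27]
    - [1, 0.15, 1.2, 0, 2.54]
    - [1, 0.2, 1.8, 0, 3.8]
    - [1, 0.25, 2.4, 0, 5.1]
    - [1, 0.3, 3.0, 0, 6.35]
    - [1, 0.4, 3.7, 0, 7.6]
    - [1, 0.5, 4.3, 0, 8.9]
    - [1, 0.6, 4.9, 0, 10.2]
    - [1, 0.65, 5.5, 0, 11.4]
    - [1, 0.7, 6.1, 0, 12.7]

```text
time: 4.65
eef_pos: [0.4343, 0.0528, 0.2521]
tcp_rot: [-0.22, 0.975, 0.0, 0.001]
contact_force: [0.1, -0.1, -0.3]
opening: 0.993
```

Emit:
servo_tool:
  increments:
    - [1, 0.2, 0.6, 0, 1.27]
    - [1, 0.4, 1.2, 0, 2.54]
    - [1, 0.55, 1.8, -0.2, 3.8]
    - [1, 0.7, 2.4, -0.4, 5.1]
    - [1, 0.9, 3.1, -0.6, 6.35]
    - [1, 1.1, 3.8, -0.9, 7.6]
    - [1, 1.3, 4.5, -1.2, 8.9]
    - [1, 1.5, 5.2, -1.5, 10.2]
    - [1, 1.7, 5.9, -1.8, 11.4]
    - [1, 1.8, 6.2, -2.0, 12.6]

```text
time: 5.48
eef_pos: [0.5063, 0.3035, 0.1709]
tcp_rot: [-0.7, 0.714, 0.001, 0.001]
contact_force: [-0.5, -0.9, -0.2]
opening: 0.999
```

Run:
```python
from h import *
s=ctrl.get_state(); print(s['time'],s['eef_pos'].round(4) if hasattr(s['eef_pos'],'round') else s['eef_pos'],s['tcp_rot'],s['qpos'])
S=ctrl.read_camera("scene");T=ctrl.read_camera("top");W=ctrl.read_camera("wrist")
for n,p in(("S",S),("T",T),("W",W)):
  for q,z in(("pot_handle",.052),("pot_mouth",.095)):
    print(n,q,[(np.round(d["centre"]).tolist(),round(d["conf"],2),atz(p,d["centre"],z)[:2].round(3)) for d in ctrl.landmark_of(p,q)[:2]])
cv2.imwrite("pics/c2.png",np.hstack([cv2.resize(S["frame"][160:320,320:480],(400,400)),cv2.resize(W["frame"],(400,400))])[:,:,::-1])
```

```text
5.4833 [0.5063 0.3035 0.1709] [-0.69988922  0.71425024  0.00106872  0.00073438] [ 0.36716184  0.1578551   1.84334352  0.00280083  1.1398956  -2.75529014]
S pot_handle [([318.0, 247.0], 0.73, array([0.907, 0.066])), ([244.0, 391.0], 0.65, array([0.498, 0.292]))]
S pot_mouth [([255.0, 431.0], 0.92, array([0.514, 0.413])), ([266.0, 257.0], 0.66, array([0.784, 0.01 ]))]
T pot_handle [([95.0, 327.0], 0.93, array([0.902, 0.064])), ([212.0, 259.0], 0.74, array([0.5  , 0.281]))]
T pot_mouth [([125.0, 342.0], 0.62, array([0.791, 0.011])), ([209.0, 214.0], 0.5, array([0.505, 0.421]))]
W pot_handle [([178.0, 325.0], 0.57, array([0.5  , 0.292]))]
W pot_mouth [([349.0, 318.0], 0.9, array([0.508, 0.416])), ([381.0, 291.0], 0.5, array([0.531, 0.447]))]
```

View pics/c2.png

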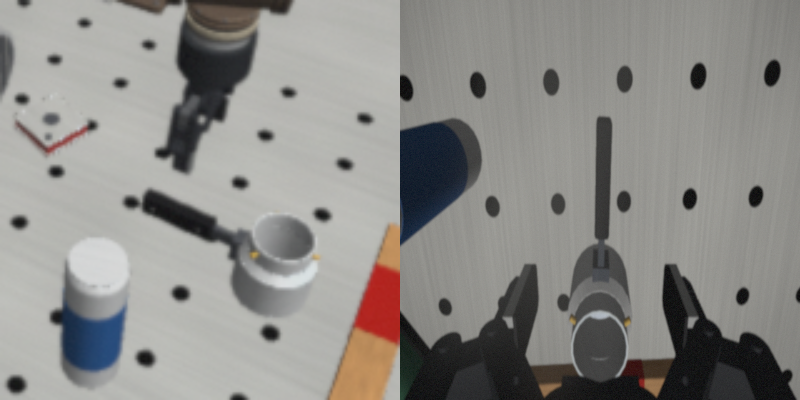

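The wrist view shows the handle between the fingers, grip at rows 117–238 and columns about 325 to 321; the mouth is at (318,349). I compute its yaw from the grip ends.

Run:
```python
from h import *
W=ctrl.read_camera("wrist")
f=W["frame"].astype(int).sum(2)[110:245,295:350]
m=(f<200).astype(np.uint8)
n,l,st,c=cv2.connectedComponentsWithStats(m); 
print(st[1:][st[1:,4]>80])
for r in(125,140,155,170,185,200,215,230):
    cs=np.where(W["frame"][r].astype(int).sum(1)[295:350]<200)[0]+295
    if len(cs): e=atz(W,(r,cs.mean()),.067); print(r,cs.min(),cs.max(),e[:2].round(4))
```

```text
[[  20   10   25  120 2516]]
125 318 339 [0.4985 0.2477]
140 318 339 [0.4987 0.2583]
155 317 338 [0.4997 0.2691]
170 317 337 [0.5003 0.2802]
185 316 337 [0.5009 0.2917]
200 316 336 [0.5016 0.3035]
215 316 335 [0.5023 0.3156]
230 315 335 [0.503  0.3281]
```

Emit:
servo_tool:
  increments:
    - [1, -0.06, -0.1, -0.3, -0.2]
    - [1, -0.13, -0.19, -0.7, -0.4]
    - [1, -0.13, -0.19, -1.2, -0.4]
    - [1, -0.13, -0.19, -1.7, -0.4]
    - [1, -0.13, -0.19, -2.2, -0.4]
    - [1, -0.13, -0.19, -2.7, -0.4]
    - [1, -0.13, -0.19, -3.1, -0.4]
    - [1, -0.13, -0.19, -3.35, -0.4]
    - [1, -0.13, -0.19, -3.45, -0.4]
    - [1, -0.13, -0.19, -3.45, -0.4]

```text
time: 6.82
eef_pos: [0.5006, 0.2919, 0.0338]
tcp_rot: [-0.684, 0.73, 0.001, 0.0]
contact_force: [0.0, -0.3, 0.7]
opening: 0.998
```

Emit:
servo_tool:
  increments:
    - [0, 0, 0, 0, 0]
    - [0, 0, 0, 0, 0]
    - [0, 0, 0, 0, 0]
    - [0, 0, 0, 0, 0]
    - [0, 0, 0, 0, 0]
    - [0, 0, 0, 0, 0]
    - [0, 0, 0, 0, 0]
    - [0, 0, 0, 0, 0]
    - [0, 0, 0, 0, 0]
    - [0, 0, 0, 0, 0]
  grip_force: 100

```text
time: 7.65
eef_pos: [0.501, 0.292, 0.0344]
tcp_rot: [-0.684, 0.73, 0.001, 0.001]
contact_force: [-1.4, -1.8, 5.1]
opening: 0.195
```

Emit:
servo_tool:
  increments:
    - [0, 0, 0, 0.1, 0]
    - [0, 0, 0, 0.25, 0]
    - [0, 0, 0, 0.4, 0]
    - [0, 0, 0, 0.6, 0]
    - [0, 0, 0, 0.8, 0]
    - [0, 0, 0, 1.0, 0]
    - [0, 0, 0, 1.15, 0]
    - [0, 0, 0, 1.25, 0]
    - [0, 0, 0, 1.25, 0]
    - [0, 0, 0, 1.25, 0]

```text
time: 8.48
eef_pos: [0.5011, 0.292, 0.0847]
tcp_rot: [-0.684, 0.73, 0.0, 0.001]
contact_force: [0.2, -0.6, -2.4]
opening: 0.197
```

Run:
```python
from h import *
s=ctrl.get_state(); print(s['time'],s['eef_pos'],s['contact_force'],s['wrist_torque'],s['opening'])
S=ctrl.read_camera("scene");T=ctrl.read_camera("top");W=ctrl.read_camera("wrist")
z=s['eef_pos'][2]+.0187
for n,p in(("S",S),("T",T),("W",W)):
  for q,dz in(("pot_handle",0),("pot_mouth",.043),("pot",-.052)):
    print(n,q,[(np.round(d["centre"]).tolist(),round(d["conf"],2),atz(p,d["centre"],z+dz)[:2].round(3)) for d in ctrl.landmark_of(p,q)[:2]])
cv2.imwrite("pics/c3.png",np.hstack([cv2.resize(S["frame"][160:320,320:480],(400,400)),cv2.resize(W["frame"],(400,400))])[:,:,::-1])
```

```text
8.4833 [0.5010541  0.29203262 0.08468362] [ 0.16631698 -0.63885837 -2.40018829] [-0.17660967  0.00170008 -0.01721706] 0.19701877431875345
S pot_handle [([232.0, 391.0], 0.67, array([0.498, 0.287])), ([320.0, 249.0], 0.6, array([0.929, 0.098]))]
S pot_mouth [([266.0, 256.0], 0.66, array([0.814, 0.038])), ([242.0, 436.0], 0.64, array([0.511, 0.417]))]
S pot [([265.0, 431.0], 0.76, array([0.513, 0.421])), ([286.0, 260.0], 0.69, array([0.813, 0.038]))]
T pot_handle [([95.0, 325.0], 0.68, array([0.887, 0.069]))]
T pot_mouth [([205.0, 210.0], 0.63, array([0.513, 0.424])), ([126.0, 343.0], 0.56, array([0.774, 0.011]))]
T pot [([134.0, 340.0], 0.98, array([0.771, 0.018])), ([209.0, 217.0], 0.93, array([0.51 , 0.422]))]
W pot_handle [([291.0, 319.0], 0.82, array([0.5  , 0.291]))]
W pot_mouth []
W pot []
```

View pics/c3.png

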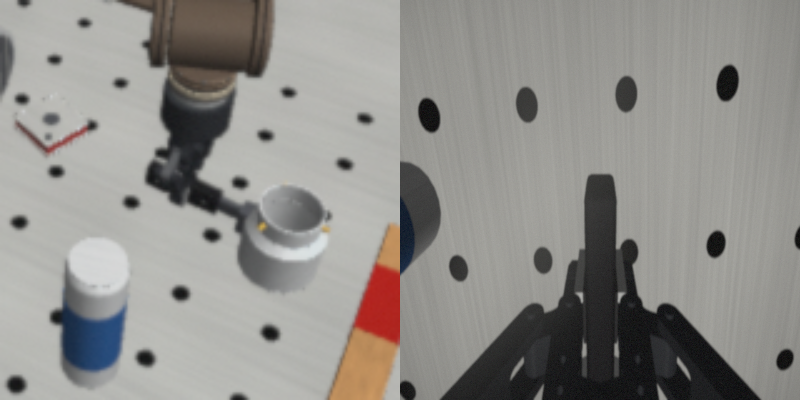

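The pot is held square and level, and it weighs about as expected. Next I look for the yellow marks on the collar in the scene view, to pre-clock the pot and refine the centre.

Run:
```python
from h import *
S=ctrl.read_camera("scene"); T=ctrl.read_camera("top")
f=S["frame"]
def crop(p,c0,r0,w,h,k):
    im=cv2.resize(p["frame"][r0:r0+h,c0:c0+w],None,fx=k,fy=k,interpolation=cv2.INTER_CUBIC)
    for z,R,col in((.165,.0535,(255,0,0)),(.165,.038,(255,0,255))):
        for a in range(0,360,5):
            u=px(p,[.606+R*np.cos(np.radians(a)),-.019+R*np.sin(np.radians(a)),z])
            x,y=((u-[c0,r0]+.5)*k).astype(int)
            if 0<=x<im.shape[1] and 0<=y<im.shape[0]: im[y,x]=col
    return im
a=crop(S,250,170,70,60,8)[:480,:560]; b=crop(T,320,140,60,60,4)
cv2.imwrite("pics/c4.png",np.hstack([a,np.vstack([b,np.zeros((240,240,3),np.uint8)])])[:,:,::-1])
hsv=cv2.cvtColor(f,cv2.COLOR_RGB2HSV)
m=cv2.inRange(hsv,(18,90,80),(38,255,255)); m[:170]=0;m[230:]=0;m[:,:250]=0;m[:,320:]=0
r,c=np.where(m)
for i in range(len(r)): 
    print((r[i],c[i]),f[r[i],c[i]])
```

```text
(np.int64(204), np.int64(300)) [138 123  82]
(np.int64(205), np.int64(268)) [131 112  61]
(np.int64(205), np.int64(300)) [157 138  89]
(np.int64(205), np.int64(301)) [146 121  63]
(np.int64(206), np.int64(268)) [133 109  42]
(np.int64(206), np.int64(269)) [142 116  54]
(np.int64(206), np.int64(300)) [158 141  93]
(np.int64(206), np.int64(301)) [162 135  67]
(np.int64(207), np.int64(268)) [115  95  41]
(np.int64(207), np.int64(269)) [131 107  31]
(np.int64(207), np.int64(270)) [132 114  67]
(np.int64(207), np.int64(300)) [159 142  95]
(np.int64(207), np.int64(301)) [170 147  93]
(np.int64(208), np.int64(268)) [109  93  53]
(np.int64(208), np.int64(269)) [121  98  28]
(np.int64(208), np.int64(270)) [136 114  58]
(np.int64(209), np.int64(268)) [110  98  66]
(np.int64(209), np.int64(269)) [118  96  27]
(np.int64(209), np.int64(270)) [137 115  61]
(np.int64(210), np.int64(269)) [114  93  27]
(np.int64(210), np.int64(270)) [131 110  57]
(np.int64(211), np.int64(269)) [114  96  41]
(np.int64(211), np.int64(270)) [122 102  45]
(np.int64(211), np.int64(271)) [136 122  83]
(np.int64(212), np.int64(269)) [128 114  81]
(np.int64(212), np.int64(270)) [121 103  47]
(np.int64(212), np.int64(271)) [139 123  79]
(np.int64(213), np.int64(270)) [133 120  86]
(np.int64(213), np.int64(271)) [133 121  86]
```

View pics/c4.png

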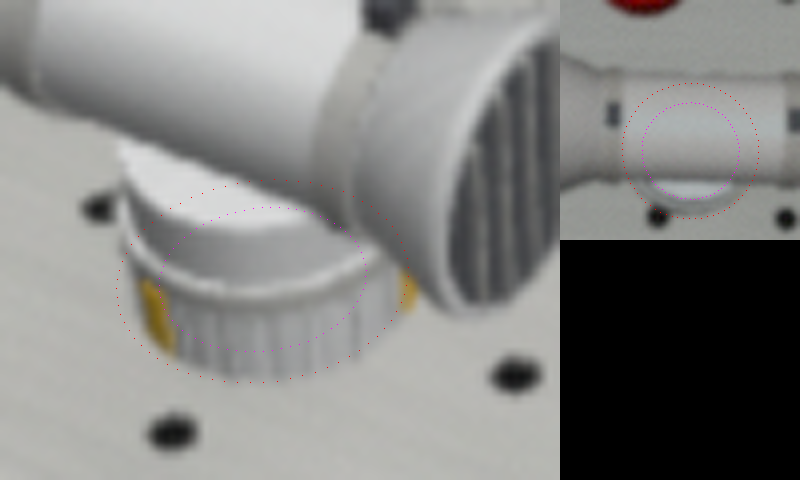

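The crop shows two yellow marks, at scene about (269.5,209) and (301,206), and the modelled skirt circle nearly on the collar's lower edge. I fit the centre and the clocking from these.

```bash
cat > fit.py <<'E'
from h import *
from scipy.optimize import least_squares
S=ctrl.read_camera("scene")
g=cv2.GaussianBlur(cv2.cvtColor(S["frame"],cv2.COLOR_RGB2GRAY),(0,0),.7).astype(float)
pts=[]
for c in range(272,299,1):
    pr=min((abs(px(S,[.606+.0535*np.cos(a),-.019+.0535*np.sin(a),.165])[0]-c),-px(S,[.606+.0535*np.cos(a),-.019+.0535*np.sin(a),.165])[1]) for a in np.linspace(-.9,2.4,600))
    r0=int(round(-pr[1])); G=np.diff(g[r0-5:r0+6,c]); i=int(G.argmax())
    if 0<i<len(G)-1: 
        d=(G[i-1]-G[i+1])/(2*(G[i-1]-2*G[i]+G[i+1])); pts.append((c,r0-5+i+.5+d,G[i]))
pts=np.array(pts); print(pts[::3].round(1))
A=np.linspace(0,2*np.pi,721)
def curve(cx,cy): return np.array([px(S,[cx+.0535*np.cos(a),cy+.0535*np.sin(a),.165]) for a in A])
def res(v):
    C=curve(*v); return [min(np.hypot(*(C-p[:2]).T))*1. for p in pts]
def sres(v):
    C=curve(*v); o=C.mean(0); out=[]
    for p in pts:
        d=C-p[:2]; i=np.hypot(*d.T).argmin(); s=np.sign(np.hypot(*(C[i]-o))-np.hypot(*(p[:2]-o))); out.append(s*np.hypot(*d[i]))
    return np.array(out)
r=least_squares(sres,[.606,-.019],loss="soft_l1",f_scale=.3,diff_step=1e-2); print(r.x,np.abs(r.fun).mean(), sres(r.x).round(2))
for c in([.606,-.019],r.x):
    for nm,cols in(("m1",(262,276)),("m2",(296,306))):
        f=S["frame"].astype(float); w=np.clip((f[...,0]+f[...,1])/2-f[...,2]-20,0,None)
        for row in (205,207,209,211):
            ww=w[row,cols[0]:cols[1]]
            if ww.sum()<10: continue
            col=(ww*np.arange(*cols)).sum()/ww.sum(); o,d=ray(S,(row,col)); # intersect cylinder
            a=d[:2]@d[:2]; b=(o[:2]-c)@d[:2]; k=(o[:2]-c)@(o[:2]-c)-.0535**2; disc=b*b-a*k
            if disc<0: print(nm,row,col.round(1),"miss",np.sqrt(k+.0535**2-b*b/a)); continue
            t=(-b-np.sqrt(disc))/a; P=o+t*d; print(nm,row,col.round(1),np.degrees(np.arctan2(*(P[:2]-c)[::-1])).round(1),P[2].round(3))
E
python3 fit.py
```

```text
[[272.  214.6  22. ]
 [275.  215.8  19. ]
 [278.  216.8  17. ]
 [281.  217.   11. ]
 [284.  217.3  11. ]
 [287.  216.6   9. ]
 [290.  216.    6. ]
 [293.  214.8   7. ]
 [296.  213.2   6. ]]
[ 0.6030345  -0.01548228] 0.14553592481460664 [ 0.16  0.08  0.2   0.26  0.07  0.08 -0.06 -0.24  0.05  0.12 -0.15 -0.06
 -0.21 -0.34 -0.07  0.09  0.01 -0.14 -0.07 -0.04 -0.24  0.02 -0.11  0.06
 -0.08  0.3   0.63]
m1 205 267.8 -9.4 0.203
m1 207 269.0 -5.6 0.197
m1 209 269.2 -5.8 0.189
m1 211 269.7 -5.4 0.181
m2 205 300.6 119.3 0.162
m2 207 300.6 115.7 0.157
m1 205 267.8 -18.4 0.196
m1 207 269.0 -13.6 0.191
m1 209 269.2 -13.9 0.183
m1 211 269.7 -13.4 0.176
m2 205 300.6 101.0 0.177
m2 207 300.6 99.8 0.17
```

Emit:
servo_tool:
  increments:
    - [0, 0, -0.3, 0, -0.3]
    - [0, 0, -0.7, 0, -0.8]
    - [0, 0, -1.2, 0, -1.4]
    - [0, -0.05, -1.7, 0, -2.1]
    - [0, -0.1, -2.2, 0, -2.9]
    - [0, -0.15, -2.7, 0, -3.7]
    - [0, -0.2, -3.2, 0, -4.5]
    - [0, -0.25, -3.6, 0, -5.2]
    - [0, -0.25, -3.9, 0, -5.7]
    - [0, -0.25, -4.0, 0, -6.0]

```text
time: 10.07
eef_pos: [0.4909, 0.1302, 0.0844]
tcp_rot: [-0.47, 0.883, 0.0, 0.001]
contact_force: [0.1, 0.6, -2.2]
opening: 0.195
```

Emit:
servo_tool:
  increments:
    - [0, -0.1, -0.2, 0, -1.0]
    - [0, -0.2, -0.5, 0, -2.2]
    - [0, -0.3, -0.9, 0, -3.6]
    - [0, -0.4, -1.3, 0, -5.0]
    - [0, -0.5, -1.7, 0, -6.4]
    - [0, -0.5, -2.1, 0, -7.8]
    - [0, -0.5, -2.5, 0, -9.2]
    - [0, -0.5, -2.8, 0, -10.6]
    - [0, -0.5, -3.0, 0, -12.0]
    - [0, -0.5, -3.1, 0, -13.3]

```text
time: 10.9
eef_pos: [0.4711, 0.0054, 0.0846]
tcp_rot: [0.095, 0.995, -0.0, 0.001]
contact_force: [0.3, -0.2, -0.8]
opening: 0.195
```

```bash
cat > st.py <<'E'
from h import *
s=ctrl.get_state(); q=np.array(s['tcp_rot']); p=np.array(s['eef_pos'])
y=2*np.arctan2(q[1],q[0]); a=p[:2]-.1245*np.array([np.cos(y),np.sin(y)])
print("t",s['time'],"tcp",p.round(4),"yaw",np.degrees(y).round(2)%360,"axis",a.round(4),"rim",(p[2]+.0607).round(4),"F",np.round(s['contact_force'],1),"M",np.round(s['wrist_torque'],2),"op",round(s['opening'],3),"q",np.round(s['qpos'],2))
E
python3 st.py
```

```text
t 10.9 tcp [0.4711 0.0054 0.0846] yaw 169.11 axis [ 0.5933 -0.0181] rim 0.1453 F [ 0.3 -0.2 -0.8] M [ 0.05  0.22 -0.  ] op 0.195 q [-0.2   0.01  2.18  0.    0.95 -1.59]
```

Emit:
servo_tool:
  increments:
    - [0, 0.05, 0, 0, 0]
    - [0, 0.12, 0, 0.05, 0]
    - [0, 0.2, 0.03, 0.1, 0]
    - [0, 0.27, 0.03, 0.1, 0]
    - [0, 0.27, 0.03, 0.1, 0]
    - [0, 0.27, 0.03, 0.1, 0]
    - [0, 0.27, 0.03, 0.1, 0]
    - [0, 0.27, 0.03, 0.1, 0]
    - [0, 0.27, 0.03, 0.1, 0]
    - [0, 0.27, 0.03, 0.1, 0]

```text
time: 11.73
eef_pos: [0.4817, 0.0067, 0.0885]
tcp_rot: [0.095, 0.995, -0.0, 0.001]
contact_force: [-0.6, -0.9, -2.0]
opening: 0.197
```

```bash
python3 st.py
python3 - <<'E'
from h import *
s=ctrl.get_state(); q=np.array(s['tcp_rot']); p=np.array(s['eef_pos']); y=2*np.arctan2(q[1],q[0]); ax=p[:2]-.1245*np.array([np.cos(y),np.sin(y)]); rim=p[2]+.0607
S=ctrl.read_camera("scene"); c0,r0,k=250,170,8
im=cv2.resize(S["frame"][r0:r0+72,c0:c0+80],None,fx=k,fy=k,interpolation=cv2.INTER_CUBIC)
for c,z,R,col in(((.603,-.0155),.165,.0535,(255,0,0)),((.606,-.019),.165,.0535,(0,0,255)),(ax,rim-.035,.045,(0,255,0)),(ax,rim-.095,.045,(0,255,0)),(ax,rim,.036,(255,0,255))):
    for a in range(0,360,4):
        x,yy=((px(S,[c[0]+R*np.cos(np.radians(a)),c[1]+R*np.sin(np.radians(a)),z])-[c0,r0]+.5)*k).astype(int)
        if 0<=x<im.shape[1] and 0<=yy<im.shape[0]: cv2.circle(im,(x,yy),1,col,-1)
for da in(60,180,300):
    a=y+np.radians(da); x,yy=((px(S,[ax[0]+.04*np.cos(a),ax[1]+.04*np.sin(a),rim-.01])-[c0,r0]+.5)*k).astype(int); cv2.circle(im,(x,yy),4,(0,255,255),1)
cv2.imwrite("pics/c5.png",im[:,:,::-1])
E
```

```text
t 11.7333 tcp [0.4817 0.0067 0.0885] yaw 169.12 axis [ 0.604  -0.0168] rim 0.1492 F [-0.6 -0.9 -2. ] M [ 0.03  0.12 -0.03] op 0.197 q [-0.2   0.03  2.15  0.    0.96 -1.58]
```

View pics/c5.png

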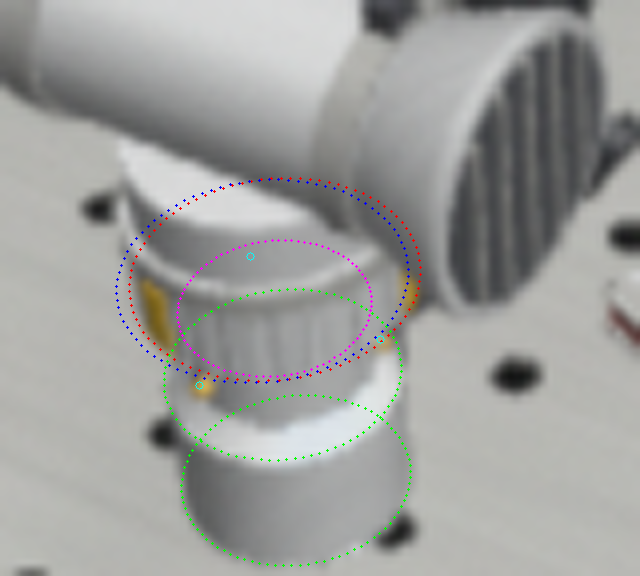

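The pot model (green) lies on the pot and the red collar fit matches best. The mark says the pin should sit near -13.6°, so I centre on the red fit, turn slightly and raise in small steps.

Emit:
servo_tool:
  increments:
    - [0, 0, 0.05, 0.1, -0.15]
    - [0, 0, 0.1, 0.2, -0.3]
    - [0, 0, 0.1, 0.3, -0.3]
    - [0, 0, 0.1, 0.35, -0.3]
    - [0, 0, 0.1, 0.35, -0.3]
    - [0, 0, 0.1, 0.38, -0.3]
    - [0, 0, 0.1, 0.42, -0.3]
    - [0, 0, 0.1, 0.46, -0.3]
    - [0, 0, 0.1, 0.48, -0.3]
    - [0, 0, 0.1, 0.48, -0.3]

```text
time: 12.62
eef_pos: [0.4819, 0.0106, 0.108]
tcp_rot: [0.108, 0.994, -0.0, 0.001]
contact_force: [0.1, -0.4, -1.5]
opening: 0.199
```

```bash
python3 st.py
```

```text
t 12.6167 tcp [0.4819 0.0106 0.108 ] yaw 167.61 axis [ 0.6035 -0.0161] rim 0.1687 F [ 0.1 -0.4 -1.5] M [ 0.02  0.23 -0.03] op 0.199 q [-0.19 -0.    2.14  0.    1.   -1.54]
```

Rim is 3.7 mm in with no contact. Next I push up to the pin-contact level.

Emit:
servo_tool:
  increments:
    - [0, 0, 0, 0.03, 0]
    - [0, 0, 0, 0.05, 0]
    - [0, 0, 0, 0.08, 0]
    - [0, 0, 0, 0.1, 0]
    - [0, 0, 0, 0.12, 0]
    - [0, 0, 0, 0.14, 0]
    - [0, 0, 0, 0.15, 0]
    - [0, 0, 0, 0.15, 0]
    - [0, 0, 0, 0.15, 0]
    - [0, 0, 0, 0.15, 0]

```text
time: 13.45
eef_pos: [0.4819, 0.0106, 0.1139]
tcp_rot: [0.108, 0.994, -0.0, 0.001]
contact_force: [0.2, 0.0, -0.1]
opening: 0.19
```

```bash
python3 st.py
```

```text
t 13.45 tcp [0.4819 0.0106 0.1139] yaw 167.61 axis [ 0.6035 -0.0161] rim 0.1746 F [ 0.2  0.  -0.1] M [0.03 0.16 0.04] op 0.19 q [-0.19 -0.01  2.14  0.    1.01 -1.54]
```

Emit:
servo_tool:
  increments:
    - [0, 0, 0, 0.03, 0]
    - [0, 0, 0, 0.05, 0]
    - [0, 0, 0, 0.07, 0]
    - [0, 0, 0, 0.09, 0]
    - [0, 0, 0, 0.1, 0]
    - [0, 0, 0, 0.1, 0]
    - [0, 0, 0, 0.1, 0]
    - [0, 0, 0, 0.1, 0]
    - [0, 0, 0, 0.1, 0]
    - [0, 0, 0, 0.1, 0]

```text
time: 14.28
eef_pos: [0.4818, 0.0106, 0.1179]
tcp_rot: [0.108, 0.994, -0.0, 0.001]
contact_force: [-0.9, 0.1, -1.2]
opening: 0.197
```

```bash
python3 st.py
```

```text
t 14.2833 tcp [0.4818 0.0106 0.1179] yaw 167.61 axis [ 0.6035 -0.0161] rim 0.1786 F [-0.9  0.1 -1.2] M [ 0.05  0.24 -0.01] op 0.197 q [-0.19 -0.02  2.13  0.    1.02 -1.54]
```

Emit:
servo_tool:
  increments:
    - [0, 0, 0, 0.02, 0]
    - [0, 0, 0, 0.04, 0]
    - [0, 0, 0, 0.06, 0]
    - [0, 0, 0, 0.08, 0]
    - [0, 0, 0, 0.1, 0]
    - [0, 0, 0, 0.12, 0]
    - [0, 0, 0, 0.12, 0]
    - [0, 0, 0, 0.12, 0]
    - [0, 0, 0, 0.12, 0]
    - [0, 0, 0, 0.12, 0]

```text
time: 15.12
eef_pos: [0.4817, 0.0106, 0.1226]
tcp_rot: [0.108, 0.994, -0.0, 0.001]
contact_force: [-0.3, -0.6, -2.3]
opening: 0.196
```

```bash
python3 st.py
python3 - <<'E'
from h import *
s=ctrl.get_state(); q=np.array(s['tcp_rot']); p=np.array(s['eef_pos']); y=2*np.arctan2(q[1],q[0]); ax=p[:2]-.1245*np.array([np.cos(y),np.sin(y)]); rim=p[2]+.0607
S=ctrl.read_camera("scene"); c0,r0,k=250,170,8
im=cv2.resize(S["frame"][r0:r0+72,c0:c0+80],None,fx=k,fy=k,interpolation=cv2.INTER_CUBIC)
for c,z,R,col in(((.6033,-.0158),.165,.0535,(255,0,0)),(ax,rim-.035,.045,(0,255,0)),(ax,rim-.095,.045,(0,255,0))):
    for a in range(0,360,4):
        x,yy=((px(S,[c[0]+R*np.cos(np.radians(a)),c[1]+R*np.sin(np.radians(a)),z])-[c0,r0]+.5)*k).astype(int)
        if 0<=x<im.shape[1] and 0<=yy<im.shape[0]: cv2.circle(im,(x,yy),1,col,-1)
cv2.imwrite("pics/c6.png",im[:,:,::-1])
E
```

```text
t 15.1167 tcp [0.4817 0.0106 0.1226] yaw 167.61 axis [ 0.6033 -0.0161] rim 0.1833 F [-0.3 -0.6 -2.3] M [ 0.03  0.23 -0.03] op 0.196 q [-0.19 -0.02  2.13  0.    1.03 -1.54]
```

View pics/c6.png

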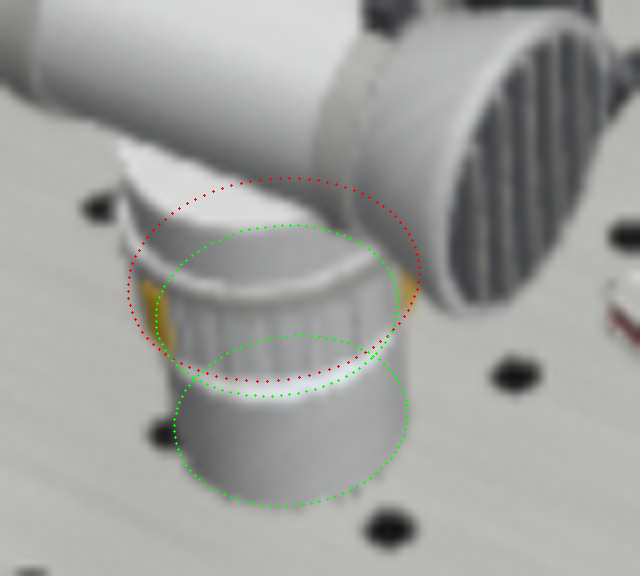

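The pot sits straight in the collar with its pins through the notches and no side force. Next I turn anticlockwise about the axis, easing up with the ramps.

Emit:
servo_tool:
  increments:
    - [0, -0.01, -0.06, 0.02, 0.24]
    - [0, -0.025, -0.13, 0.02, 0.48]
    - [0, -0.035, -0.2, 0.02, 0.74]
    - [0, -0.045, -0.26, 0.02, 0.98]
    - [0, -0.05, -0.33, 0.02, 1.24]
    - [0, -0.06, -0.4, 0.03, 1.48]
    - [0, -0.065, -0.47, 0.03, 1.74]
    - [0, -0.07, -0.53, 0.04, 1.98]
    - [0, -0.07, -0.6, 0.05, 2.24]
    - [0, -0.07, -0.67, 0.05, 2.48]

```text
time: 16.0
eef_pos: [0.4782, -0.016, 0.1239]
tcp_rot: [-0.001, 1.0, 0.0, -0.0]
contact_force: [1.1, 0.8, -3.6]
opening: 0.193
```

```bash
python3 st.py
```

```text
t 16.0 tcp [ 0.4782 -0.016   0.1239] yaw 180.08 axis [ 0.6027 -0.0158] rim 0.1846 F [ 1.1  0.8 -3.6] M [0.1  0.28 0.01] op 0.193 q [-0.25 -0.03  2.14  0.    1.04 -1.82]
```

Emit:
servo_tool:
  increments:
    - [0, 0.01, -0.08, 0.01, 0.3]
    - [0, 0.02, -0.16, 0.02, 0.6]
    - [0, 0.03, -0.24, 0.02, 0.9]
    - [0, 0.035, -0.33, 0.03, 1.2]
    - [0, 0.045, -0.41, 0.03, 1.5]
    - [0, 0.055, -0.49, 0.04, 1.8]
    - [0, 0.065, -0.57, 0.05, 2.1]
    - [0, 0.08, -0.65, 0.05, 2.4]
    - [0, 0.1, -0.73, 0.06, 2.7]
    - [0, 0.12, -0.81, 0.06, 3.0]

```text
time: 16.83
eef_pos: [0.4831, -0.0483, 0.1262]
tcp_rot: [-0.131, 0.991, 0.001, -0.0]
contact_force: [1.5, 1.2, -2.9]
opening: 0.194
```

```bash
python3 st.py
```

```text
t 16.8333 tcp [ 0.4831 -0.0483  0.1262] yaw 195.11 axis [ 0.6033 -0.0158] rim 0.1869 F [ 1.5  1.2 -2.9] M [ 0.13  0.02 -0.14] op 0.194 q [-0.31 -0.02  2.12  0.    1.04 -2.14]
```

Emit:
servo_tool:
  increments:
    - [0, 0.015, -0.04, 0.01, 0.16]
    - [0, 0.03, -0.08, 0.02, 0.32]
    - [0, 0.04, -0.12, 0.02, 0.48]
    - [0, 0.055, -0.17, 0.02, 0.64]
    - [0, 0.07, -0.21, 0.02, 0.8]
    - [0, 0.08, -0.25, 0.02, 0.95]
    - [0, 0.095, -0.29, 0.02, 1.11]
    - [0, 0.11, -0.33, 0.02, 1.27]
    - [0, 0.125, -0.37, 0.02, 1.43]
    - [0, 0.14, -0.41, 0.02, 1.58]

```text
time: 17.67
eef_pos: [0.4889, -0.065, 0.127]
tcp_rot: [-0.2, 0.98, 0.0, 0.0]
contact_force: [0.0, -0.1, -4.3]
opening: 0.197
```

```bash
python3 st.py
```

```text
t 17.6667 tcp [ 0.4889 -0.065   0.127 ] yaw 203.07 axis [ 0.6034 -0.0162] rim 0.1877 F [ 0.  -0.1 -4.3] M [-0.1   0.05 -0.28] op 0.197 q [-0.34 -0.    2.1   0.    1.04 -2.31]
```

Emit:
servo_tool:
  increments:
    - [0, 0.01, -0.02, 0, 0.1]
    - [0, 0.02, -0.05, 0, 0.2]
    - [0, 0.03, -0.07, 0, 0.3]
    - [0, 0.045, -0.1, 0, 0.4]
    - [0, 0.055, -0.12, 0, 0.5]
    - [0, 0.065, -0.14, 0, 0.6]
    - [0, 0.065, -0.14, 0, 0.6]
    - [0, 0.065, -0.14, 0, 0.6]
    - [0, 0.065, -0.14, 0, 0.6]
    - [0, 0.065, -0.14, 0, 0.6]

```text
time: 18.5
eef_pos: [0.4911, -0.069, 0.1268]
tcp_rot: [-0.224, 0.975, 0.003, -0.0]
contact_force: [0.4, 7.0, -3.1]
opening: 0.194
```

```bash
python3 st.py
```

```text
t 18.5 tcp [ 0.4911 -0.069   0.1268] yaw 205.89 axis [ 0.6031 -0.0146] rim 0.1875 F [ 0.4  7.  -3.1] M [ 0.62  0.12 -1.02] op 0.194 q [-0.35  0.01  2.1   0.01  1.04 -2.37]
```

Emit:
servo_tool:
  increments:
    - [0, 0.01, -0.03, 0, 0.1]
    - [0, 0.015, -0.04, 0, 0.15]
    - [0, 0.02, -0.05, 0, 0.2]
    - [0, 0.025, -0.06, 0, 0.2]
    - [0, 0.025, -0.06, 0, 0.2]
    - [0, 0.025, -0.06, 0, 0.2]
    - [0, 0.025, -0.06, 0, 0.2]
    - [0, 0.025, -0.06, 0, 0.2]
    - [0, 0.025, -0.06, 0, 0.2]
    - [0, 0.025, -0.06, 0, 0.2]

```text
time: 19.33
eef_pos: [0.4913, -0.0694, 0.1266]
tcp_rot: [-0.23, 0.973, 0.005, -0.0]
contact_force: [-2.6, 7.8, -0.9]
opening: 0.196
```

```bash
python3 st.py
```

```text
t 19.3333 tcp [ 0.4913 -0.0694  0.1266] yaw 206.57 axis [ 0.6026 -0.0137] rim 0.1873 F [-2.6  7.8 -0.9] M [ 0.48  0.24 -1.46] op 0.196 q [-0.35  0.01  2.09  0.01  1.05 -2.39]
```

Resistance rose sharply at about 205°: the tool moved 0.4 mm against a 2.4 mm command, with force about 8 N and rim at 0.187 m. That reads as the stop, 38–41° on from the notch. Next I relax the twist and check.

Emit:
servo_tool:
  increments:
    - [0, 0, 0, 0, -0.1]
    - [0, 0, 0.01, 0, -0.2]
    - [0, 0, 0.02, 0, -0.2]
    - [0, 0, 0.02, 0, -0.2]
    - [0, 0, 0.02, 0, -0.2]
    - [0, 0, 0.02, 0, -0.2]
    - [0, 0, 0.02, 0, -0.2]
    - [0, 0, 0.02, 0, -0.2]
    - [0, 0, 0.02, 0, -0.2]
    - [0, 0, 0.02, 0, -0.2]

```text
time: 20.17
eef_pos: [0.491, -0.0686, 0.1266]
tcp_rot: [-0.221, 0.975, 0.006, -0.001]
contact_force: [-3.2, 3.0, -1.5]
opening: 0.198
```

```bash
python3 st.py
cat > v.py <<'E'
from h import *
import sys
ax=np.array([.6033,-.0160]); rim=.187
S=ctrl.read_camera("scene"); c0,r0,k=240,160,7
im=cv2.resize(S["frame"][r0:r0+80,c0:c0+110],None,fx=k,fy=k,interpolation=cv2.INTER_CUBIC)
for c,z,R,col in((ax,.165,.0535,(255,0,0)),(ax,rim-.035,.045,(0,255,0)),(ax,rim-.095,.045,(0,255,0))):
    for a in range(0,360,6):
        x,yy=((px(S,[c[0]+R*np.cos(np.radians(a)),c[1]+R*np.sin(np.radians(a)),z])-[c0,r0]+.5)*k).astype(int)
        if 0<=x<im.shape[1] and 0<=yy<im.shape[0]: cv2.circle(im,(x,yy),1,col,-1)
cv2.imwrite(f"pics/{sys.argv[1]}.png",im[:,:,::-1])
for n in("scene","top"):
    p=S if n=="scene" else ctrl.read_camera(n)
    for q,z in(("pot_handle",.144),("pot",.092)):
        print(n,q,[(atz(p,d["centre"],z)[:2].round(3),round(d["conf"],2)) for d in ctrl.landmark_of(p,q)[:3]])
E
python3 v.py c7
```

```text
t 20.1667 tcp [ 0.491  -0.0686  0.1266] yaw 205.59 axis [ 0.6033 -0.0148] rim 0.1873 F [-3.2  3.  -1.5] M [-0.12  0.28 -0.71] op 0.198 q [-0.35  0.01  2.09  0.01  1.05 -2.37]
scene pot_handle [(array([0.941, 0.107]), 0.97)]
scene pot [(array([ 0.611, -0.011]), 0.97), (array([0.834, 0.056]), 0.65), (array([ 0.368, -0.308]), 0.55)]
top pot_handle [(array([0.874, 0.065]), 0.83)]
top pot [(array([0.765, 0.025]), 0.91)]
```

View pics/c7.png

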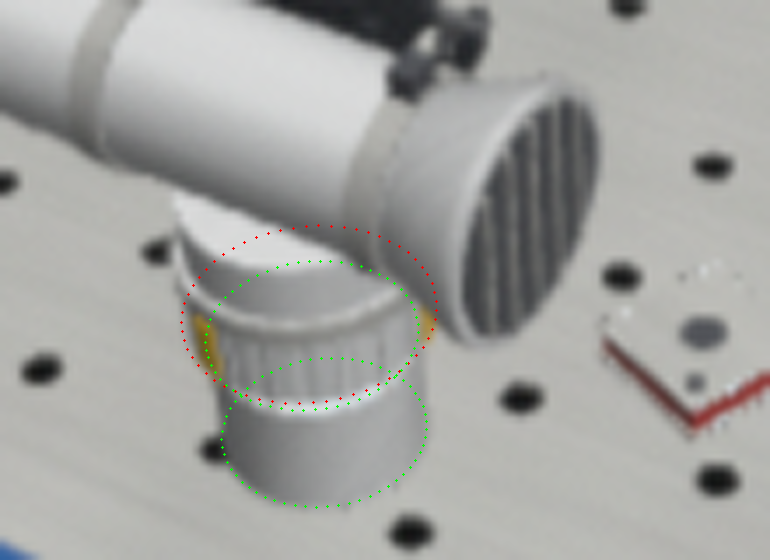

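The pot stands level at the home height: the green home model lies on its shoulder and base. The residual moment about the axis is still the stop's, so I open now.

Emit:
servo_tool:
  increments:
    - [0.25, 0, 0, 0, 0]
    - [0.3, 0, 0, 0, 0]
    - [0.4, 0, 0, 0, 0]
    - [0.6, 0, 0, 0, 0]
    - [0.8, 0, 0, 0, 0]
    - [1, 0, 0, 0, 0]
    - [1, 0, 0, 0, 0]
    - [1, 0, 0, 0, 0]
    - [1, 0, 0, 0, 0]
    - [1, 0, 0, 0, 0]

```text
time: 21.3
eef_pos: [0.491, -0.0686, 0.1266]
tcp_rot: [-0.222, 0.975, 0.005, -0.001]
contact_force: [-1.4, -0.1, 0.0]
opening: 1.004
```

```bash
python3 st.py
python3 - <<'E'
from h import *
W=ctrl.read_camera("wrist")
print([(d["centre"],d["conf"],atz(W,d["centre"],.144)) for d in ctrl.landmark_of(W,"pot_handle")])
g=W["frame"].astype(int).sum(2)
save(W,"w8")
E
```

```text
t 21.3 tcp [ 0.491  -0.0686  0.1266] yaw 205.6 axis [ 0.6033 -0.0148] rim 0.1873 F [-1.4 -0.1  0. ] M [0.06 0.03 0.06] op 1.004 q [-0.35  0.01  2.09  0.01  1.05 -2.37]
[([289.0, 323.5], 0.64, array([ 0.49011405, -0.06794494,  0.144     ]))]
```

View pics/w8.png

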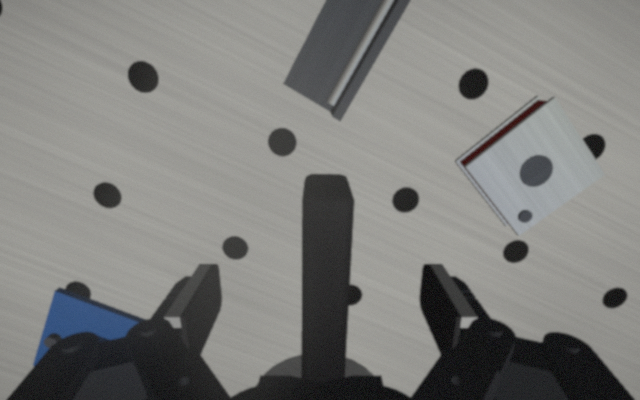

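Open, the fingers are clear of the handle, grip centred near (328,280) in the wrist view with about 1.5° of skew from the tool. To be sure that the pins are on the stops, I nudge the handle once, gently, with one finger.

Emit:
servo_tool:
  increments:
    - [0.45, 0, 0, 0, 0]
    - [0.45, 0, 0, 0, 0]
    - [0.45, 0, 0, 0, 0]
    - [0.45, 0, 0, 0, 0]
    - [0.45, 0.04, -0.09, 0, 0]
    - [0.45, 0.08, -0.17, 0, 0]
    - [0.45, 0.1, -0.22, 0, 0]
    - [0.45, 0.115, -0.25, 0, 0]
    - [0.45, 0.13, -0.275, 0, 0]
    - [0.45, 0.13, -0.285, 0, 0]

```text
time: 22.23
eef_pos: [0.4949, -0.0773, 0.126]
tcp_rot: [-0.221, 0.975, 0.01, -0.002]
contact_force: [-2.5, 10.0, 3.2]
opening: 0.447
```

```bash
python3 st.py
```

```text
t 22.2333 tcp [ 0.4949 -0.0773  0.126 ] yaw 205.48 axis [ 0.6073 -0.0237] rim 0.1867 F [-2.5 10.   3.2] M [ 1.49  0.37 -0.07] op 0.447 q [-0.36  0.02  2.08  0.02  1.05 -2.39]
```

The handle takes 10 N (about 1.3 N m) without turning, so it is on the stop. I back off, open and withdraw upward and outward.

Emit:
servo_tool:
  increments:
    - [0.45, -0.05, 0.11, 0, 0]
    - [0.45, -0.1, 0.22, 0, 0]
    - [0.7, -0.1, 0.22, 0, 0]
    - [1, -0.1, 0.22, 0, 0]
    - [1, -0.1, 0.22, 0, 0]
    - [1, -0.1, 0.22, 0, 0]
    - [1, -0.1, 0.22, 0.2, 0]
    - [1, -0.15, 0.2, 0.5, 0]
    - [1, -0.25, 0.15, 0.8, 0]
    - [1, -0.35, 0.1, 1.0, 0]

```text
time: 23.07
eef_pos: [0.4816, -0.0739, 0.1686]
tcp_rot: [-0.221, 0.975, 0.009, -0.001]
contact_force: [-0.1, 0.2, 0.1]
opening: 0.998
```

Emit:
servo_tool:
  increments:
    - [1, 0, 0, 0.3, 0]
    - [1, 0, 0, 0.6, 0]
    - [1, -0.1, 0, 1.0, 0]
    - [1, -0.2, 0, 1.5, 0]
    - [1, -0.3, 0, 2.0, 0]
    - [1, -0.3, 0, 2.5, 0]
    - [1, -0.3, 0, 2.8, 0]
    - [1, -0.3, 0, 3.0, 0]
    - [1, -0.3, 0, 3.0, 0]
    - [1, -0.3, 0, 3.0, 0]

```text
time: 23.9
eef_pos: [0.4695, -0.0739, 0.2885]
tcp_rot: [-0.221, 0.975, 0.009, -0.001]
contact_force: [0.8, -0.4, -0.1]
opening: 1.003
```

```bash
python3 st.py; python3 v.py c9
python3 - <<'E'
from h import *
W=ctrl.read_camera("wrist"); a=cv2.imread("pics/c9.png"); b=cv2.resize(W["frame"][:,:,::-1],(770,480))
cv2.imwrite("pics/c9b.png",cv2.resize(np.vstack([a,b]),(444,600)))
E
```

```text
t 23.9 tcp [ 0.4695 -0.0739  0.2885] yaw 205.49 axis [ 0.5819 -0.0203] rim 0.3492 F [ 0.8 -0.4 -0.1] M [-0.01  0.03  0.02] op 1.003 q [-0.38 -0.2   1.98  0.01  1.38 -2.4 ]
scene pot_handle [(array([0.943, 0.109]), 0.78)]
scene pot [(array([ 0.61 , -0.006]), 0.63), (array([0.827, 0.066]), 0.61)]
top pot_handle [(array([0.884, 0.062]), 0.96), (array([ 0.486, -0.073]), 0.38)]
top pot [(array([0.764, 0.018]), 0.59), (array([ 0.615, -0.017]), 0.47)]
```

View pics/c9b.png

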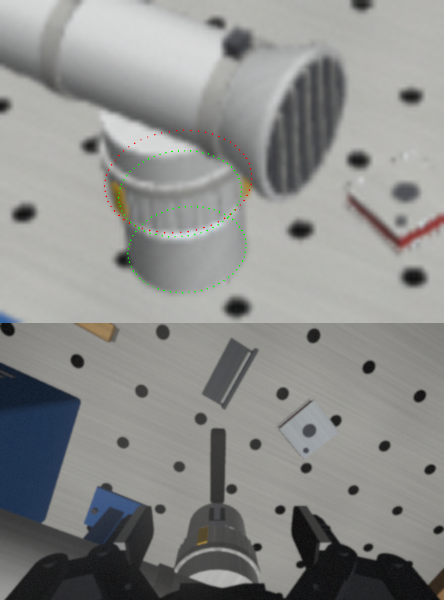

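The pot still hangs level at home after release, and the arm is clear of everything. Handing in.

```bash
python3 -c "
from plant import ctrl
print(ctrl.sign_off())"
```

```text
the job is handed in; nothing more can be done
None
```

The aluminium ash pot hangs locked in the collar and released. I handed the job in at about 24 s of the allowed 72 s.

**What I did**
- I took the pot by its handle and pre-clocked it to about 168° from the yellow marks on the collar skirt. The pins went up through the notches at the first try with hardly any force, so no search was needed.
- I turned it anticlockwise about the collar's axis, easing up with the ramps, until resistance rose sharply at about 205°. That is 37–38° on from where the pins went in. The stated range for the stop is 34–48°.

**Last checks**
- **Stop:** after opening the fingers, the handle took a 10 N sideways nudge (about 1.3 N m) without turning. The most force I saw was 10 N, and the most twist at the stop about 2.5 N m.
- **Height and level:** the rim was at about 0.187 m, which is the home height. After release the pot stayed there and looked level in the scene view.
- **Arm:** withdrawn, with contact force near zero.

**What disagreed**
- Estimates of the final handle angle ran from about 204° to 206.5°, depending on the source.
- Estimates of the collar's centre differed by about 4 mm. I used the edge fit, and the pot went in freely there.
- I did not re-measure the other bench items at the end. Those I could still see in the last pictures, the magnet, the coupon and one end of the brush, looked undisturbed.

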